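Hold a bracket against the spring fence for screwing

TASK

Be my third hand: lift the blue bracket up and off its peg, then press the flat back of its plate squarely against the wooden face of the spring fence, bracket upright and its plate wholly on the wood, until the fence's black pointer stands in the green band, without ramming the fence to the end of its spring. Keep gripping the bracket and pressing steadily there while I drive the screws: finish while holding it, do not put it down or let go. Leave the other things on the bench where they are.

Things in the scene. Friction and masses are not known exactly. Their poses are not given: they have to be found in the camera images.
- stand: Fixed low stand: plywood board 100 mm wide, reaching 130 mm above the bench, on a dark steel foot 10 mm high and 110 mm wide (5 mm in front of the board's face to 115 mm behind). Origin on the bench under the board's front face; x points into the board (the peg sticks out along -x), y along the board, z up.
- peg (a point): Middle of the stand's peg, 115 mm above the bench, 15 mm in front of the board; axes as the stand's. A 7 mm steel rod along -x, its end turned up: the end reaches 27.5 mm from the board, its top 5 mm above the top of the level part. The bracket's square hole hangs on it: lift about 12 mm (clear between 6 and 16), then draw away along -x by at least 30 mm.
- bracket_grip (a point): Point to grip on the blue bracket: mid-height and near mid-length of its rib. x points from the rib through the plate's flat back, y across the rib (close the fingers along y), z up. The rib is 14 mm thick, 36 mm high (18 mm above and below this point) and reaches 29 mm behind (-x) this point; the plate's flat back is 46 mm ahead, its lower edge 26 mm below, its upper edge 56 mm above.
- bracket_back (a point): Centre of the flat back face of the bracket's plate (46 mm ahead of bracket_grip along x, 15 mm above it); axes as bracket_grip: x out of the back, z up.
- wood_face (a point): Centre of the light wooden front face of the spring fence, 86 mm above the bench; moves with it. The face is 84 mm wide (y), 102 mm tall (z); x points into the wood (the way to press, and the fence yields), z up. Behind: sliding aluminium plate, two coil springs and a grey block 100 mm wide, 112 mm high, on a fixed base 12 mm high that begins 12 mm in front of the face.
- fence (a joint): How far the spring fence is pushed in, m: 0 at rest, 0.034 at the end stop. Spring force = 2 N + 0.4 N per mm. A black pointer bar on the fence moves with it over the grey block's top: it is in the green band from 0.009 to 0.023 (about 6 to 11 N), in the red band beyond; middle of the green at 0.016.
- tub: Bystander: clear round tub of screws, 88 mm across, 61 mm high, loose; origin under its centre.
- screwdriver: Bystander: screwdriver with a yellow handle, 155 mm long, 27 mm thick, lying loose; origin under its middle.
- spanner: Bystander: combination spanner, 153 mm long, 6 mm thick, lying loose; origin under its middle.
- bowl: Bystander: turned wooden bowl, 88 mm across, 34 mm high, loose; origin under its centre.
- bracket: The loose blue bracket as a whole, about 150 g; axes as bracket_grip, origin at the lower edge of the plate's back, mid-width. Plate 60 mm wide (y), 82 mm tall, 5 mm thick, with a 24 x 24 mm square hole centred 62 mm above the origin. Starts hanging on the peg, back on the board, rib towards the robot. Grip it firmly (30 to 40 N; it bears that): the spring pushes back with up to 11 N.
There are look-alikes about, which are no part of the job. There is more than one size of the bracket; the job needs the larger.

How it is judged:
By the outcome, as a careful person would: the job done as asked, in the order asked, and still so for the second after the job is handed in, while the arm keeps its last pose, push and grip.
It also fails if it takes over 43 s, if anything falls off the work surface, if the arm or the gripper's body presses on something with over 40 N, if the wrist force passes 120 N, or if a joint passes its speed limit or range.

ROBOT

A 7-joint arm with a two-finger parallel gripper is mounted at the origin on a cart in front of the work surface, level with it; the furniture and walls round the work are solid. World frame = base frame: x ahead of the robot, y to its left, z up, the work surface at z = 0. Lengths are in m, angles in rad, forces in N, time in s.
With the tool pointing down it reaches from about 0.4 to 0.9 m from the base axis. Payload 5.6 kg.
Tool frame: the origin (TCP) lies at the very end of the fingers, on their centre line; the grasp point (between the pads) lies 19 mm behind it; z points along the fingers, y is the line along which they close (so a half turn about z gives the same grasp; the last joint's range is limited). The gripper opens to 92 mm and grips with 3 to 60 N. Pads are 20 mm wide; open, the fingers measure 128 mm over their backs; the gripper's body (75 mm by 189 mm) begins 69 mm behind the grasp point.
Start: joints at [-1.17, 0.468, -0.012, 1.603, 0.006, 1.071, -0.056], TCP at [0.279, 0.587, 0.215] pointing down, gripper open.
Joint ranges: [-2.53, 2.53], [-0.31, 2.02], [-1.57, 1.55], [0.28, 2.44], [-1.29, 4.43], [0.15, 1.84], [-2.92, 2.92]. Speed limits (rad/s): [2.57, 2.57, 3.14, 3.14, 3.14, 3.14, 3.14].

INTERFACE

Orientations are given as a 3x3 rotation matrix whose columns are the frame's x, y, z axes.
In Python, from workcell import manip, viewer, job, boxes_of, outline_of gives the robot as it stands.
- The arm moves only by the tool apply_moves, never from a script. Its argument "targets" is a list that holds one entry, the list of rows, each a list of 7 numbers: the closure, from 0 (fully open) to 1 (shut), then the shift along the tool's x, y, z in m, then the turn, a rotation vector about the tool's x, y, z in degrees. A call has 1 to 20 rows; each row is the pose to reach, as a shift and turn from the pose commanded when the call began, along the tool's axes at that moment; what a row does not reach only later rows make up. A row lasts 1/8 s, in which the tool goes at most 62.5 mm and 10.7 degrees, less where a joint would pass 70% of its speed; a pose out of reach is approached as far as the arm can. A call with a gripper value outside its range is refused whole. The fingers move at their own pace and stop on an object; "squeeze" is the grip in N (left out, the last holds). Time passes only in rows, so rows that repeat a pose let the fingers close. It gives the time, the measured TCP pose, the force, the opening and the grip force at its end, in the units of the state.
- manip.get_state(): the state, without advancing time (a new reading comes with each control period).
- viewer.camera(name): name is "side" or "top"; returns a dict with "pixels" (384x512x3 uint8, red, green, blue), "fx", "fy", "cx", "cy" (pixels), "camera_from_world" (4x4, takes a point from world to camera coordinates). Camera axes: x right, y down, z forward; pixel columns grow to the right and rows downward; lengths in m; the calibration is good to about 2 mm. A picture is of the moment at which its call begins. There is no depth.
- job.job_done(): hands the job in; it is judged then, once.
Trained networks look in a picture, given as the dict that the camera call returned (one of the last four; its "shot" number tells which), for a name from the list of things; names that differ only in an ending like _2 or _b are one class to them, and where a whole thing is asked for, a point or a joint stands for the part that bears it (a point fixed in the world has none). Each returns a list of dicts, best first, with "p" (0 to 1); they miss things now and then, are a little off and sometimes report something else, mostly with a low value. They report only what shows in the picture. A call takes as long as a camera call. They do not tell look-alikes from the thing itself.
- boxes_of(picture, target): "xyz" ([x, y, z] in m, in world coordinates, good to about 4 mm: the middle of the surface that is visible of it).
- outline_of(picture, target): "pixels" (384x512 bool, what is visible of it).
The state is a dict: "time": time; "q": joint angles; "joint_vel": joint speeds; "joint_torque": joint torques, N m; "position": TCP position; "eef_rot": TCP orientation; "force": force on the tool from outside, world axes, zero at the start; "ft_torque": the same for the moment, N m; "opening": opening from 0.0 (shut) to 1.0 (fully open); "grasp_force": force on a finger pad.
Only numpy, scipy, OpenCV 4.12 (cv2) and the standard library are available. Lean on these libraries where they do the work, as an engineer would, in place of code of your own. Each camera call takes 0.05 s, during which the arm holds its last target. There are 200 camera calls.

## Working session

There is one attempt and no reset: what is moved stays moved. The work goes in short steps, Python scripts to look and compute and a tool call to move; the robot and the scene stay as the last step left them, time stands still between calls to the robot, and variables do not carry over. Pictures are saved under pics/ and viewed, at most 10 in all, crops included, and the job is handed in when it is done.

Besides the shell and the picture viewer there is one more tool, called in YAML: its name, and indented under it one key for each argument. apply_moves: Moves the arm, as the interface text tells. Its arguments: {"type":"object","properties":{"targets":{"type":"array","items":{"type":"array","items":{"type":"array","items":{"type":"number"}}}},"squeeze":{"type":"number"}},"required":["targets"]}

```bash
mkdir -p pics; cat > h.py <<'E'
import numpy as np, cv2
from workcell import manip, viewer, job, boxes_of, outline_of
def save(p,n): cv2.imwrite('pics/'+n,cv2.cvtColor(p,cv2.COLOR_RGB2BGR))
def proj(c,X):
    X=np.atleast_2d(X); T=np.array(c['camera_from_world']); P=X@T[:3,:3].T+T[:3,3]
    return np.c_[c['fx']*P[:,0]/P[:,2]+c['cx'],c['fy']*P[:,1]/P[:,2]+c['cy']]
def ray(c,uv):
    T=np.array(c['camera_from_world']);R=T[:3,:3]
    d=R.T@np.array([(uv[0]-c['cx'])/c['fx'],(uv[1]-c['cy'])/c['fy'],1]); return -R.T@T[:3,3],d
def at(c,uv,ax,v):
    o,d=ray(c,uv); return o+d*(v-o[ax])/d[ax]
def tri(obs):
    A=0;b=0
    for c,uv in obs:
        o,d=ray(c,uv);d=d/np.linalg.norm(d);M=np.eye(3)-np.outer(d,d);A=A+M;b=b+M@o
    return np.linalg.solve(A,b)
E
python3 - <<'E'
from h import *
np.set_printoptions(precision=3,suppress=True)
s=viewer.camera('side');t=viewer.camera('top')
save(np.hstack([s['pixels'],t['pixels']])[:, :],'a.png')
im=cv2.imread('pics/a.png'); cv2.imwrite('pics/a2.png',np.vstack([im[:,:512],im[:,512:]])[:, :])
save(s['pixels'],'s.png');save(t['pixels'],'t.png')
for n in ['stand','peg','bracket_grip','bracket_back','wood_face','bracket','fence','tub','screwdriver','spanner','bowl']:
  for nm,c in (('side',s),('top',t)):
    for r in boxes_of(c,n): print(n,nm,np.array(r['xyz']),round(r['p'],2),proj(c,r['xyz'])[0].round())
for c in (s,t):
  T=np.array(c['camera_from_world']);print(-T[:3,:3].T@T[:3,3],T[2,:3],c['fx'])
st=manip.get_state();print(st['position'],st['eef_rot'],st['time'])
E
```

```text
stand side [0.548 0.176 0.023] 0.57 [271. 182.]
stand top [0.553 0.197 0.008] 0.73 [211. 154.]
peg side [0.545 0.18  0.026] 0.63 [270. 181.]
bracket_grip side [0.48  0.198 0.075] 0.46 [254. 168.]
bracket_grip top [0.5   0.199 0.088] 0.84 [201. 157.]
bracket_grip top [0.408 0.322 0.015] 0.75 [158. 171.]
bracket_back side [0.481 0.197 0.076] 0.5 [254. 168.]
bracket_back side [0.412 0.304 0.023] 0.43 [237. 167.]
bracket_back top [0.407 0.32  0.017] 0.79 [158. 172.]
bracket_back top [0.494 0.202 0.086] 0.55 [199. 158.]
wood_face side [ 0.495 -0.237  0.113] 0.77 [261. 226.]
wood_face side [ 0.596 -0.453  0.035] 0.18 [301. 296.]
wood_face top [ 0.484 -0.204  0.121] 0.95 [311. 215.]
bracket side [0.476 0.198 0.076] 0.52 [253. 168.]
bracket top [0.495 0.2   0.087] 0.6 [200. 158.]
bracket top [0.406 0.316 0.022] 0.6 [159. 172.]
fence side [ 0.499 -0.239  0.113] 0.66 [263. 226.]
fence top [ 0.486 -0.207  0.124] 0.57 [312. 214.]
fence top [0.556 0.194 0.005] 0.27 [212. 154.]
tub side [ 0.596 -0.455  0.034] 0.59 [301. 297.]
tub side [0.544 0.179 0.026] 0.27 [270. 181.]
tub top [ 0.598 -0.46   0.028] 0.92 [394. 229.]
tub top [0.499 0.2   0.088] 0.67 [200. 157.]
screwdriver side [ 0.433 -0.038  0.023] 0.47 [242. 213.]
screwdriver top [ 0.426 -0.018  0.021] 0.74 [248. 212.]
screwdriver top [0.551 0.196 0.01 ] 0.67 [211. 154.]
spanner side [ 0.354 -0.315  0.004] 0.67 [215. 271.]
bowl side [0.509 0.451 0.023] 0.56 [259. 151.]
bowl top [0.513 0.433 0.009] 0.7 [147. 133.]
[ 0.458 -1.246  0.868] [ 0.014  0.845 -0.534] 412.1572497089573
[ 0.015 -0.246  1.581] [ 0.285  0.146 -0.948] 496.179465203581
[0.279 0.587 0.215] [[-0.903  0.429  0.   ]
 [ 0.429  0.903  0.   ]
 [-0.     0.    -1.   ]] 1.2
```

View pics/s.png

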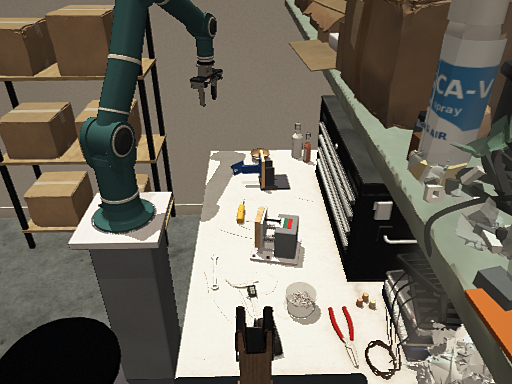

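View pics/t.png

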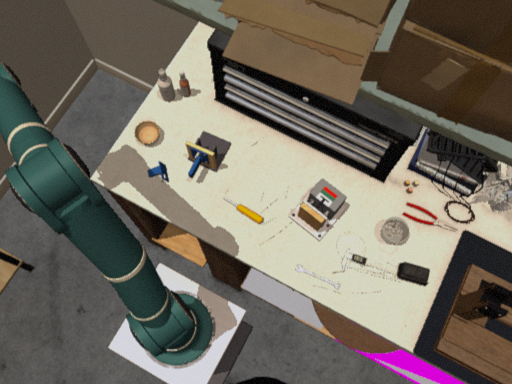

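Candidates: the bracket hanging on the stand, top (200,158) / side (254,168), and a blue one lying on the bench, top (158,171) / side (237,167). The hanging one fits the description; I'll confirm this in an enlarged crop.

```bash
python3 - <<'E'
from h import *
s=cv2.imread('pics/s.png');t=cv2.imread('pics/t.png')
r=lambda im,x,y,w,h:cv2.resize(im[y:y+h,x:x+w],(400,300),interpolation=cv2.INTER_CUBIC)
cv2.imwrite('pics/crop.png',np.vstack([np.hstack([r(t,140,122,96,72),r(t,280,168,80,60+12-12)]),np.hstack([r(s,222,136,80,60),r(s,240,195,80,60+12-12)])]))
E
```

```text
(no output)
```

View pics/crop.png

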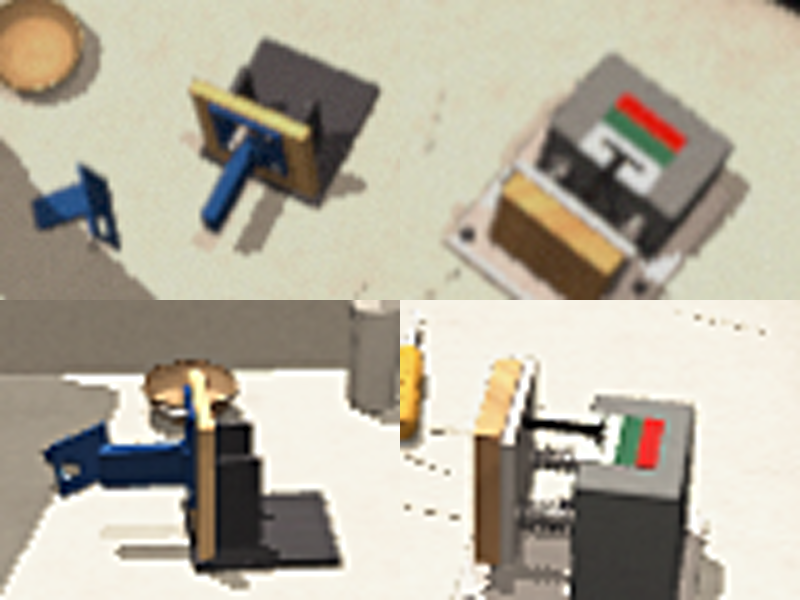

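The large bracket hangs on the stand's peg (top crop (225,170)). The one lying at top (158,171) is clearly smaller. Next I'll fit the poses of the stand, bracket and fence from the corners.

```bash
cat > fit.py <<'E'
from h import *
from scipy.optimize import least_squares
np.set_printoptions(precision=4,suppress=True)
s=viewer.camera('side');t=viewer.camera('top')
T=lambda u,v,x0=140,y0=122,k=96/400:(t,np.array([x0+(u+.5)*k-.5,y0+(v+.5)*k-.5]))
T2=lambda u,v:T(u-400,v,280,168,.2)
S=lambda u,v:(s,np.array([222+(u+.5)/5-.5,136+(v-300+.5)/5-.5]))
S2=lambda u,v:(s,np.array([240+(u-400+.5)/5-.5,195+(v-300+.5)/5-.5]))
def W(p,L):
    c,n=np.cos(p[2]),np.sin(p[2]); return np.array([p[0]+c*L[0]-n*L[1],p[1]+n*L[0]+c*L[1],L[2]])
def fit(obs,p0,name):
    f=lambda p:np.concatenate([proj(c,W(p,L(p)))[0]-uv for (c,uv),L in obs])
    r=least_squares(f,p0,loss='soft_l1');print(name,r.x);print(f(r.x).reshape(-1,2).round(1).tolist());return r.x
# stand: p=x,y,yaw
st=[(T(191,91),lambda p:(0,.05,.13)),(T(304,139),lambda p:(0,-.05,.13)),
(T(265,38),lambda p:(.115,.055,.01)),(T(380,90),lambda p:(.115,-.055,.01)),(T(316,208),lambda p:(-.005,-.055,.01)),
(S(196,435),lambda p:(0,-.05,.13)),(S(197,562),lambda p:(0,-.05,.01)),(S(342,566),lambda p:(.115,-.055,.005)),(S(321,493),lambda p:(.115,.055,.01))]
a=fit(st,[.52,.19,-.4],'stand')
fe=[(T2(500,191),lambda p:(0,.042,.137)),(T2(607,276),lambda p:(0,-.042,.137)),
(T2(615,54),lambda p:(p[3]+p[4],.05,p[5])),(T2(733,147),lambda p:(p[3]+p[4],-.05,p[5])),
(S2(475,432),lambda p:(0,-.042,.137)),(S2(497,362),lambda p:(0,.042,.137)),(S2(475,562),lambda p:(0,-.042,.035)),
(S2(580,492),lambda p:(p[3],-.05,p[5])),(S2(688,497),lambda p:(p[3]+p[4],-.05,p[5])),(S2(695,402),lambda p:(p[3]+p[4],.05,p[5])),(S2(597,395),lambda p:(p[3],.05,p[5]))]
b=fit(fe,[.47,-.2,-.4,.07,.07,.112],'fence')
# rib end corners: grip height z .0705, top +.018
gz=.0705
for n,uv in (('L',(205,207)),('R',(226,214))): 
    X=at(*T(*uv),2,gz+.018);d=X[:2]-a[:2];c,n2=np.cos(a[2]),np.sin(a[2]);print('rib end',n,X,'stand-frame',c*d[0]+n2*d[1],-n2*d[0]+c*d[1])
o=outline_of(t,'bracket')
for r in o:
    ys,xs=np.nonzero(r['pixels']);print(round(r['p'],2),len(xs),xs.mean(),ys.mean())
E
python3 fit.py
python3 - <<'E'
from h import *
t=cv2.imread('pics/t.png')
cv2.imwrite('pics/b.png',cv2.resize(t[138:183,178:238],(800,600),interpolation=cv2.INTER_CUBIC))
E
```

```text
stand [0.5041 0.2041 0.0521]
[[-0.5, 0.0], [0.3, 1.0], [0.1, -0.5], [0.8, -0.6], [0.5, 0.2], [0.1, -1.6], [-0.2, -0.3], [-0.4, -0.6], [0.0, -0.6]]
fence [ 0.481  -0.2038 -0.1953  0.0658  0.061   0.1091]
[[0.2, -0.4], [0.8, -0.4], [-1.1, -1.2], [0.8, -0.7], [-0.6, 0.3], [-0.3, -1.2], [-0.4, 0.6], [-0.3, -0.5], [-1.6, 0.6], [-0.1, 0.4], [0.4, -0.0]]
rib end L [0.4371 0.2069 0.0885] stand-frame -0.06673487263621204 0.0062800143190292175
rib end R [0.4399 0.1897 0.0885] stand-frame -0.06487415958533303 -0.011065296774235678
0.63 258 196.89922480620154 161.2015503875969
0.54 216 158.9212962962963 172.03703703703704
```

View pics/b.png

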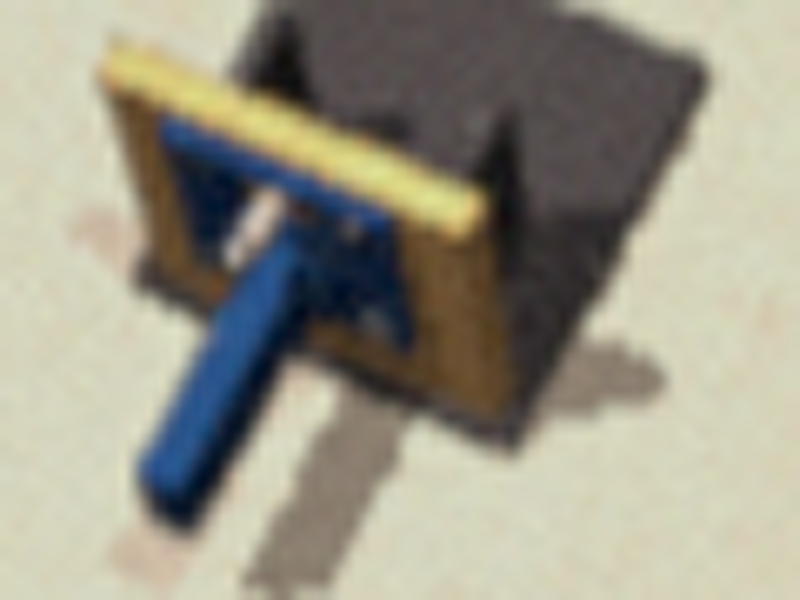

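```bash
cat >> fit.py <<'E'
print('----')
def sf(X):
    d=X[:2]-a[:2];c,n=np.cos(a[2]),np.sin(a[2]);return np.array([c*d[0]+n*d[1],-n*d[0]+c*d[1],X[2]])
B=lambda u,v:T(u,v,178,138,.075)
for n,uv,z in (('ribL',(142,468),.0885),('ribR',(190,492),.0885),('plL',(160,122),.1265),('plR',(390,213),.1265),('boardL',(103,82),.13),('boardR',(476,240),.13)):
    print(n,sf(at(*B(*uv),2,z)))
# bracket fit incl. height: p=x,y,yaw,z of grip (bracket frame at grip)
ob=[(B(142,468),lambda p:(-.029,.007,p[3]+.018)),(B(190,492),lambda p:(-.029,-.007,p[3]+.018)),
(B(160,122),lambda p:(.042,.03,p[3]+.056)),(B(390,213),lambda p:(.042,-.03,p[3]+.056)),
(S(98,484),lambda p:(-.029,-.007,p[3]-.018)),(S(98,448),lambda p:(-.029,-.007,p[3]+.018)),]
p=fit(ob,[.458,.2,.05,.07],'bracket'); print(sf(np.array([p[0],p[1],p[3]])))
E
python3 fit.py | sed -n '/----/,$p'
```

```text
----
ribL [-0.0717  0.006   0.0885]
ribR [-0.0722 -0.0074  0.0885]
plL [-0.0023  0.0327  0.1265]
plR [ 0.0004 -0.0279  0.1265]
boardL [-0.0001  0.0488  0.13  ]
boardR [ 0.0018 -0.0504  0.13  ]
bracket [0.4588 0.2003 0.0944 0.0774]
[[-0.2, 0.2], [0.1, 0.0], [0.1, 0.0], [-0.0, 0.0], [0.3, 0.3], [0.1, -0.5]]
[-0.0454 -0.0015  0.0774]
```

apply_moves:
  targets:
    - [[0, -0.03, -0.025, 0, 0, 0, -3], [0, -0.07, -0.058, 0.002, 0, 0, -6], [0, -0.11, -0.09, 0.004, 0, 0, -9], [0, -0.15, -0.122, 0.006, 0, 0, -13], [0, -0.19, -0.155, 0.008, 0, 0, -17], [0, -0.23, -0.19, 0.01, 0, 0, -21], [0, -0.27, -0.225, 0.012, 0, 0, -25], [0, -0.3, -0.25, 0.014, 0, 0, -27], [0, -0.32, -0.266, 0.015, 0, 0, -29], [0, -0.3275, -0.271, 0.015, 0, 0, -29], [0, -0.3275, -0.271, 0.015, 0, 0, -29], [0, -0.3275, -0.271, 0.015, 0, 0, -29]]
  squeeze: 35

```text
time: 3.0
position: [0.458, 0.203, 0.1996]
eef_rot: [[-0.998, -0.064, -0.0], [-0.064, 0.998, 0.001], [0.0, 0.001, -1.0]]
force: [0.0, 0.2, -0.1]
opening: 1.0
grasp_force: 0.0
```

apply_moves:
  targets:
    - [[0, 0, 0.001, 0.03, 0, 0, 0], [0, 0, 0.001, 0.07, 0, 0, 0], [0, 0, 0.001, 0.105, 0, 0, 0], [0, 0, 0.001, 0.13, 0, 0, 0], [0, 0, 0.001, 0.145, 0, 0, 0], [0, 0, 0.001, 0.148, 0, 0, 0], [0.5, 0, 0.001, 0.148, 0, 0, 0], [0.6, 0, 0.001, 0.148, 0, 0, 0], [0.6, 0, 0.001, 0.148, 0, 0, 0]]

```text
time: 4.12
position: [0.4589, 0.2029, 0.0523]
eef_rot: [[-0.998, -0.062, 0.001], [-0.062, 0.998, 0.001], [-0.001, 0.001, -1.0]]
force: [0.7, 0.1, -0.5]
opening: 0.696
grasp_force: 0.0
```

```bash
python3 - <<'E'
from h import *
s=viewer.camera('side');t=viewer.camera('top')
save(s['pixels'],'s2.png');save(t['pixels'],'t2.png')
r=lambda im,x,y,w,h:cv2.resize(im[y:y+h,x:x+w],(400,500),interpolation=cv2.INTER_CUBIC)
save(np.hstack([r(s['pixels'],225,130,64,80),r(t['pixels'],170,120,64,80)]),'c2.png')
st=manip.get_state();print(st['force'],st['opening'],st['position'])
E
```

```text
[ 0.30935724  0.67695795 -0.17057981] 0.606410856035055 [0.45875785 0.20276554 0.052072  ]
```

View pics/c2.png

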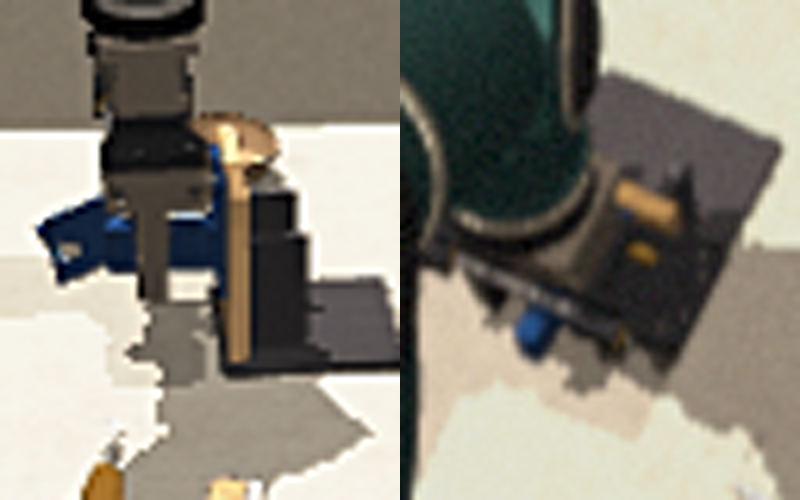

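The side crop shows the fingers straddling the rib (finger at (150,250), rib (105–215, 220–270)), so I'll close.

apply_moves:
  targets:
    - [[0.8, 0, 0, 0, 0, 0, 0], [1, 0, 0, 0, 0, 0, 0], [1, 0, 0, 0, 0, 0, 0], [1, 0, 0, 0, 0, 0, 0], [1, 0, 0, 0, 0, 0, 0], [1, 0, 0, 0, 0, 0, 0], [1, 0, 0, 0, 0, 0, 0]]
  squeeze: 38

```text
time: 5.1
position: [0.4584, 0.2026, 0.0516]
eef_rot: [[-0.998, -0.062, -0.0], [-0.062, 0.998, -0.0], [0.0, -0.0, -1.0]]
force: [-0.8, 0.0, -0.3]
opening: 0.15
grasp_force: 38.0
```

apply_moves:
  targets:
    - [[1, 0, 0, -0.003, 0, 0, 0], [1, 0, 0, -0.007, 0, 0, 0], [1, 0, 0, -0.01, 0, 0, 0], [1, 0, 0, -0.0115, 0, 0, 0], [1, 0, 0, -0.0115, 0, 0, 0], [1, 0, 0, -0.0115, 0, 0, 0]]

```text
time: 5.85
position: [0.4584, 0.2026, 0.063]
eef_rot: [[-0.998, -0.062, -0.0], [-0.062, 0.998, -0.0], [0.0, -0.0, -1.0]]
force: [0.2, -0.4, -1.4]
opening: 0.149
grasp_force: 38.0
```

Free: the load is about 1.5 N, which is the bracket's weight. Now I'll draw it away.

apply_moves:
  targets:
    - [[1, 0.005, 0, -0.0115, 0, 0, 0], [1, 0.012, 0, -0.0115, 0, 0, 0], [1, 0.02, 0, -0.0115, 0, 0, 0], [1, 0.03, 0, -0.0115, 0, 0, 0], [1, 0.042, 0, -0.0115, 0, 0, 0], [1, 0.055, 0, -0.0115, 0, 0, 0], [1, 0.065, 0, -0.0115, 0, 0, 0], [1, 0.07, 0, -0.0115, 0, 0, 0], [1, 0.07, 0, -0.0115, 0, 0, 0]]

```text
time: 6.98
position: [0.3884, 0.1983, 0.0747]
eef_rot: [[-0.998, -0.062, 0.0], [-0.062, 0.998, 0.0], [-0.0, 0.0, -1.0]]
force: [-0.2, 0.2, -0.9]
opening: 0.153
grasp_force: 38.0
```

I repeated the lift in that call, so the bracket rose about 23 mm instead of 11.5 mm. It may have caught on the peg and slipped in the grip, so I'll look before going on.

```bash
python3 - <<'E'
from h import *
s=viewer.camera('side');t=viewer.camera('top')
save(s['pixels'],'s3.png');save(t['pixels'],'t3.png')
r=lambda im,x,y,w,h:cv2.resize(im[y:y+h,x:x+w],(400,500),interpolation=cv2.INTER_CUBIC)
save(np.hstack([r(s['pixels'],212,130,64,80),r(t['pixels'],160,130,64,80)]),'c3.png')
st=manip.get_state();print(st['force'],st['position'],[proj(s,np.array(st['position'])+[0,0,z])[0] for z in (0,.019)])
E
```

```text
[-0.05456023  0.22447596 -1.33148561] [0.38901832 0.19838435 0.0746744 ] [array([230.95642769, 168.54724003]), array([230.78440729, 164.33909511])]
```

View pics/c3.png

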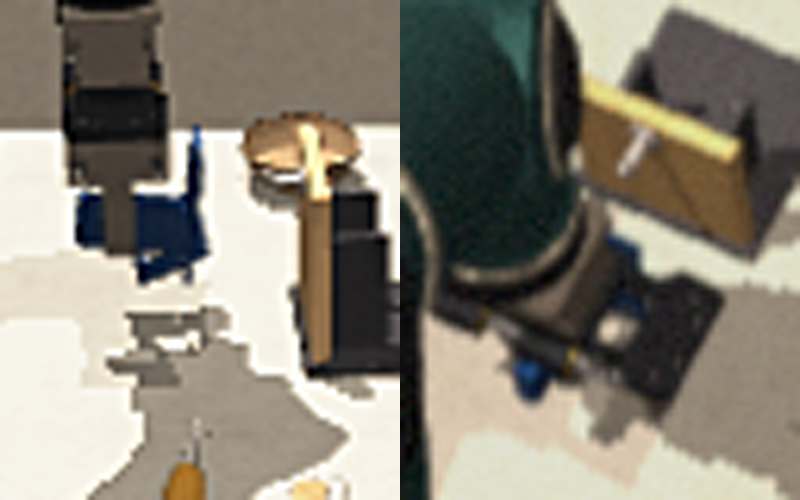

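The bracket is still held and off the peg: side crop shows rib at (80–190, 195–248) and plate at (197,200). The bare peg shows at top crop (635,150). I'll carry it to the front of the fence and measure it there against a clear background.

apply_moves:
  targets:
    - [[1, 0, -0.02, 0, 0, 0, 0], [1, 0, -0.05, 0, 0, 0, 1], [1, -0.005, -0.09, 0, 0, 0, 3], [1, -0.012, -0.13, 0, 0, 0, 5], [1, -0.015, -0.17, 0, 0, 0, 7], [1, -0.015, -0.21, 0, 0, 0, 9], [1, -0.01, -0.25, 0, 0, 0, 11], [1, 0, -0.29, 0, 0, 0, 12], [1, 0.015, -0.33, 0, 0, 0, 13], [1, 0.028, -0.36, 0, 0, 0, 14], [1, 0.034, -0.375, 0, 0, 0, 14.7], [1, 0.035, -0.38, 0, 0, 0, 14.7], [1, 0.035, -0.38, 0, 0, 0, 14.7], [1, 0.035, -0.38, 0, 0, 0, 14.7]]

```text
time: 8.82
position: [0.3778, -0.1821, 0.0745]
eef_rot: [[-0.982, 0.191, 0.0], [0.191, 0.982, 0.0], [0.0, 0.0, -1.0]]
force: [-0.4, -0.4, -1.0]
opening: 0.149
grasp_force: 38.0
```

```bash
python3 - <<'E'
from h import *
s=viewer.camera('side');t=viewer.camera('top')
save(s['pixels'],'s4.png');save(t['pixels'],'t4.png')
r=lambda im,x,y,w,h:cv2.resize(im[y:y+h,x:x+w],(400,500),interpolation=cv2.INTER_CUBIC)
save(np.hstack([r(s['pixels'],212,180,80,100),r(t['pixels'],252,170,80,100)]),'c4.png')
st=manip.get_state();print(st['time'],st['force'],st['position'],[proj(s,np.array(st['position'])+[0,0,z])[0] for z in (0,.019)])
for n in ['bracket','bracket_grip','bracket_back']:
  for c in (s,t): print(n,[(np.round(r['xyz'],3),round(r['p'],2)) for r in boxes_of(c,n)][:2])
E
```

```text
8.925 [-0.05292697 -0.24110856 -1.11965422] [ 0.37766141 -0.18227032  0.07455996] [array([224.09208989, 225.9619745 ]), array([223.82472813, 221.16517483])]
bracket [(array([ 0.408, -0.194,  0.098]), 0.77)]
bracket [(array([0.404, 0.316, 0.022]), 0.68)]
bracket_grip [(array([ 0.412, -0.194,  0.098]), 0.64)]
bracket_grip [(array([0.41 , 0.318, 0.016]), 0.68)]
bracket_back [(array([0.416, 0.307, 0.02 ]), 0.6), (array([ 0.417, -0.192,  0.099]), 0.56)]
bracket_back [(array([ 0.492, -0.23 ,  0.117]), 0.65), (array([0.404, 0.319, 0.02 ]), 0.56)]
```

View pics/c4.png

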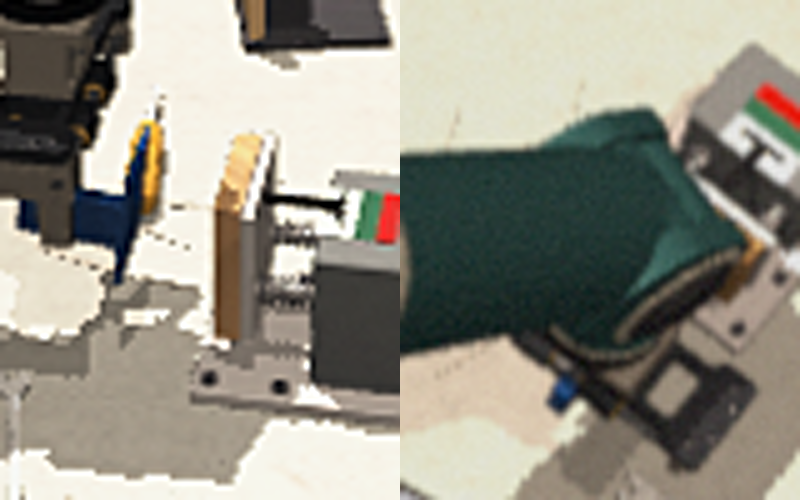

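```bash
cat > chk.py <<'E'
from h import *
from scipy.optimize import minimize
from scipy.spatial.transform import Rotation as Ro
def hull(c,boxes,P,R):
    m=np.zeros((384*4,512*4),np.uint8)
    for b in boxes:
        V=np.array([[x,y,z] for x in b[0] for y in b[1] for z in b[2]])
        uv=proj(c,V@R.T+P); cv2.fillConvexPoly(m,cv2.convexHull((uv*4+1.5).round().astype(np.int32)),1)
    return m
def model(st,d):
    # d: dx,dz (m) slip, pitch(rad) about grip y
    R0=np.array(st['eef_rot']);B=np.c_[-R0[:,0],R0[:,1],-R0[:,2]]
    return np.array(st['position'])-.019*R0[:,2]+B@np.array([d[0],0,d[1]]),B@Ro.from_euler('y',d[2]).as_matrix()
PL=[((.041,.046),(-.03,.03),(-.026,.056)),((-.029,.041),(-.007,.007),(-.018,.018))]
E
python3 - <<'E'
from chk import *
np.set_printoptions(precision=1,suppress=True)
s=viewer.camera('side');st=manip.get_state();im=s['pixels'].astype(int)
bl=(im[...,2]>im[...,0]+25)&(im[...,2]>im[...,1]+12)
roi=np.zeros_like(bl);roi[195:245,205:250]=1;bl&=roi
big=cv2.resize(im.astype(np.uint8),None,fx=4,fy=4,interpolation=cv2.INTER_CUBIC).astype(int)
bb=(big[...,2]>big[...,0]+25)&(big[...,2]>big[...,1]+12);bb&=cv2.resize(roi.astype(np.uint8),None,fx=4,fy=4)>0
# ignore the area hidden by gripper/hand: compare only where cols > 228*4 plus rib below tips
W=np.zeros_like(bb);W[780:980,231*4:1000]=1
gap=np.zeros_like(bb)
def cost(d):
    P,R=model(st,d);m=hull(s,PL,P,R)>0
    # hole: 24x24 centred 36 mm above grip
    h=hull(s,[((.041,.041),(-.012,.012),(.024,.048))],P,R)>0
    h2=hull(s,[((.046,.046),(-.012,.012),(.024,.048))],P,R)>0
    return ((m&~(h&h2))^bb)[W].sum()
best=min(((cost((x,z,p)),x,z,p) for x in np.arange(-.006,.0061,.002) for z in np.arange(-.012,.0081,.002) for p in np.radians(np.arange(-12,13,2))))
print(best[:1],np.array(best[1:3])*1e3,np.degrees(best[3]),bb[W].sum(),cost((0,0,0)))
r=minimize(cost,best[1:],method='Nelder-Mead',options=dict(initial_simplex=np.array(best[1:])+np.array([[0,0,0],[.001,0,0],[0,.001,0],[0,0,.02]])))
print(r.fun,r.x[:2]*1e3,np.degrees(r.x[2]))
o=np.clip(big,0,255).astype(np.uint8)
for d,col in ((r.x,(255,0,0)),((0,0,0),(0,200,0))):
    P,R=model(st,d);ct,_=cv2.findContours(hull(s,PL,P,R),0,2);cv2.drawContours(o,ct,-1,col,1)
c=o[185*4:250*4,200*4:285*4];save(cv2.resize(c,(780,596)),'c5.png')
E
```

```text
(np.int64(721),) [-2. -2.] 10.0 1694 1588
674.0 [-1.9 -2.3] 11.262039752443512
```

View pics/c5.png

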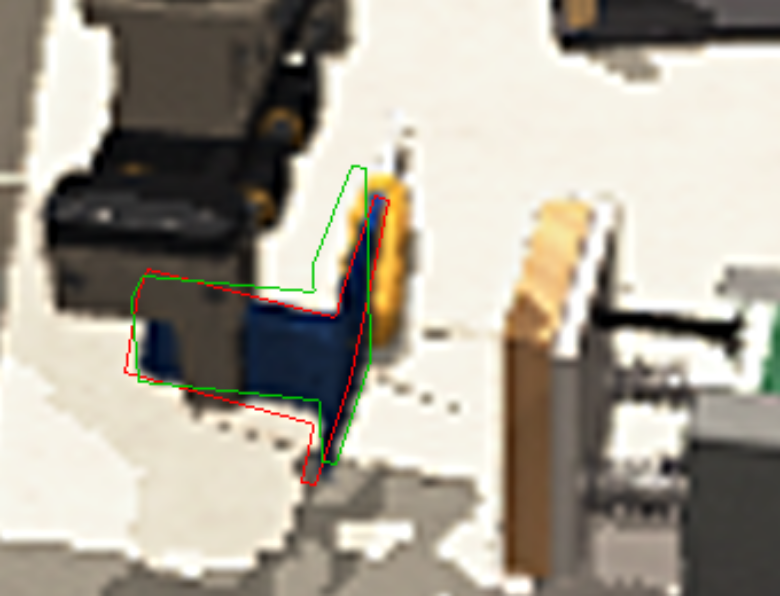

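The red and green outlines show the plate leaning forward: top at (378,190), bottom at (320,470), where the green (undisturbed) outline has its top at (360,168). The slip pitched the bracket by roughly 10°. I'll refit with a better mask, then tilt the tool to bring the bracket upright.

```bash
cat >> chk.py <<'E'
from scipy.optimize import differential_evolution
def fitp(s,st,name=None,box=(190,245,205,247)):
    im=s['pixels'];big=cv2.resize(im,None,fx=4,fy=4,interpolation=cv2.INTER_CUBIC).astype(int)
    r,g,b=big[...,0],big[...,1],big[...,2]
    blue=(b>r*1.35+6)&(r<120); dark=(~blue)&(r<125)&(abs(r-b)<45)
    W=np.zeros(blue.shape,bool);W[box[0]*4:box[1]*4,box[2]*4:box[3]*4]=1
    ig=cv2.dilate((dark&W).astype(np.uint8),np.ones((3,3)))>0   # occluders and shadow: ignored unless blue
    # shadows low on the bench: treated as background
    ig[233*4:]=0
    W&=~(ig&~blue)
    def cost(d):
        P,R=model(st,(d[0]/1e3,d[1]/1e3,np.radians(d[2])));m=hull(s,PL,P,R)>0
        q=[((.041,.041),(-.012,.012),(.024,.048)),((.046,.046),(-.012,.012),(.024,.048))]
        h=(hull(s,q[:1],P,R)>0)&(hull(s,q[1:],P,R)>0)
        return ((m&~h)^blue)[W].sum()
    r_=differential_evolution(cost,[(-12,12),(-14,10),(-8,20)],seed=1,maxiter=25,popsize=10,tol=1e-6)
    d=r_.x;print('dx,dz mm, pitch deg',d.round(1),r_.fun,(blue&W).sum())
    for p in (d[2]-6,d[2]-3,d[2]+3,d[2]+6): print(round(p,1),min(cost((x,z,p)) for x in d[0]+np.arange(-4,5,2) for z in d[1]+np.arange(-4,5,2)))
    if name:
        o=np.clip(big,0,255).astype(np.uint8);P,R=model(st,(d[0]/1e3,d[1]/1e3,np.radians(d[2])))
        for k in PL:
            ct,_=cv2.findContours(hull(s,[k],P,R),0,2);cv2.drawContours(o,ct,-1,(255,0,0),1)
        e=o.copy();e[blue&W]=(255,0,255);e[~W]//=2
        cr=lambda o:cv2.resize(o[185*4:250*4,200*4:265*4],(400,400))
        save(np.hstack([cr(o),cr(e)]),name)
    return d
E
python3 - <<'E'
from chk import *
s=viewer.camera('side');fitp(s,manip.get_state(),'c6.png')
E
```

```text
dx,dz mm, pitch deg [ 0.7 -1.7  8.2] 261.0 2882
2.2 745
5.2 419
11.2 469
14.2 881
```

View pics/c6.png

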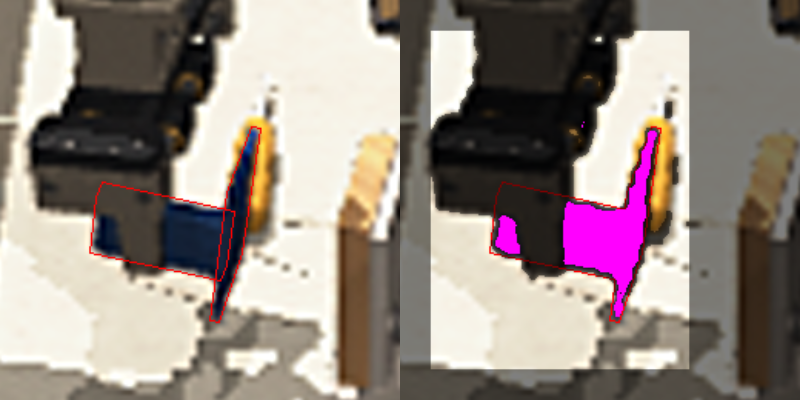

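Good fit: pitch 8.2°, slip about 2 mm. I'll tilt the tool back by 8.2°, lower to pressing height and re-measure.

apply_moves:
  targets:
    - [[1, 0, 0, 0.003, 0, -1.5, 0], [1, 0, 0, 0.008, 0, -3.5, 0], [1, 0, 0, 0.014, 0, -6, 0], [1, 0, 0, 0.018, 0, -7.5, 0], [1, 0, 0, 0.0205, 0, -8.2, 0], [1, 0, 0, 0.0205, 0, -8.2, 0], [1, 0, 0, 0.0205, 0, -8.2, 0]]

```text
time: 10.2
position: [0.3777, -0.1833, 0.0543]
eef_rot: [[-0.971, 0.193, 0.14], [0.191, 0.981, -0.028], [-0.143, -0.0, -0.99]]
force: [0.3, 0.4, -0.5]
opening: 0.148
grasp_force: 38.0
```

```bash
cat > m.py <<'E'
from chk import *
import sys
np.set_printoptions(precision=4,suppress=True)
s=viewer.camera('side');st=manip.get_state();d=fitp(s,st,sys.argv[1])
P,R=model(st,(d[0]/1e3,d[1]/1e3,np.radians(d[2])))
print('grip',P,'plate z from vertical deg',np.degrees(np.arcsin(R[2,0])),'yaw',np.arctan2(R[1,0],R[0,0]))
back=P+R@[.046,0,.015];f=np.array([.481,-.2038]);y=-.195;e=back[:2]-f
print('back',back,'gap',-(e@[np.cos(y),np.sin(y)]),'lat',e@[-np.sin(y),np.cos(y)],'t',st['time'])
print(st['force'],st['ft_torque'])
E
python3 m.py c7.png
```

```text
dx,dz mm, pitch deg [0.5 1.2 9.2] 363.0 3319
3.2 781
6.2 517
12.2 678
15.2 1073
grip [ 0.3754 -0.1828  0.0744] plate z from vertical deg -0.967094665293871 yaw -0.19409328178857105
back [ 0.4208 -0.1917  0.0886] gap 0.06142410762123126 lat 0.00016558180899632456 t 10.25
[-0.1308  0.5106 -1.083 ] [ 0.0263  0.1992 -0.0366]
```

apply_moves:
  targets:
    - [[1, -0.01, 0, 0.0014, 0, 0, 0], [1, -0.02, 0, 0.0029, 0, -0.2, 0], [1, -0.03, 0, 0.0043, 0, -0.4, 0], [1, -0.04, 0, 0.0057, 0, -0.5, 0], [1, -0.046, 0, 0.0066, 0, -0.5, 0], [1, -0.0495, 0, 0.0071, 0, -0.5, 0], [1, -0.0515, 0, 0.0074, 0, -0.5, 0], [1, -0.0515, 0, 0.0074, 0, -0.5, 0], [1, -0.0515, 0, 0.0074, 0, -0.5, 0]]

```text
time: 11.38
position: [0.4281, -0.1931, 0.0541]
eef_rot: [[-0.97, 0.193, 0.148], [0.191, 0.981, -0.029], [-0.151, 0.0, -0.989]]
force: [-0.3, 0.3, -1.2]
opening: 0.151
grasp_force: 38.0
```

apply_moves:
  targets:
    - [[1, -0.003, 0, 0.0005, 0, 0, 0], [1, -0.006, 0, 0.0009, 0, 0, 0], [1, -0.008, 0, 0.0012, 0, 0, 0], [1, -0.01, 0, 0.0015, 0, 0, 0], [1, -0.012, 0, 0.0018, 0, 0, 0], [1, -0.014, 0, 0.0021, 0, 0, 0], [1, -0.014, 0, 0.0021, 0, 0, 0], [1, -0.014, 0, 0.0021, 0, 0, 0]]

```text
time: 12.38
position: [0.4417, -0.1957, 0.0539]
eef_rot: [[-0.97, 0.193, 0.147], [0.191, 0.981, -0.029], [-0.15, 0.0, -0.989]]
force: [-3.3, 1.0, -1.5]
opening: 0.149
grasp_force: 38.0
```

```bash
python3 - <<'E'
from h import *
st=manip.get_state();print(st['force'],st['ft_torque'],st['position'])
E
```

```text
[-3.2549424   1.04174616 -1.53529067] [ 0.2736369  1.2010549 -0.1302171] [ 0.44165182 -0.19570642  0.05387108]
```

Contact at 3.4 N, about 3.6 mm in. I'll press about 12 mm further, slowly.

apply_moves:
  targets:
    - [[1, -0.0015, 0, 0.0002, 0, 0, 0], [1, -0.003, 0, 0.0005, 0, 0, 0], [1, -0.005, 0, 0.0008, 0, 0, 0], [1, -0.007, 0, 0.001, 0, 0, 0], [1, -0.009, 0, 0.0013, 0, 0, 0], [1, -0.0105, 0, 0.0015, 0, 0, 0], [1, -0.012, 0, 0.0018, 0, 0, 0], [1, -0.012, 0, 0.0018, 0, 0, 0], [1, -0.012, 0, 0.0018, 0, 0, 0], [1, -0.012, 0, 0.0018, 0, 0, 0]]

```text
time: 13.62
position: [0.4526, -0.1979, 0.0538]
eef_rot: [[-0.97, 0.193, 0.146], [0.191, 0.981, -0.028], [-0.148, 0.001, -0.989]]
force: [-7.2, 2.6, 3.6]
opening: 0.149
grasp_force: 38.0
```

```bash
python3 - <<'E'
from h import *
st=manip.get_state();print(st['force'],st['ft_torque'],st['position'],st['time'])
s=viewer.camera('side');t=viewer.camera('top')
save(s['pixels'],'s8.png');save(t['pixels'],'t8.png')
r=lambda im,x,y,w,h:cv2.resize(im[y:y+h,x:x+w],(400,500),interpolation=cv2.INTER_CUBIC)
save(np.hstack([r(s['pixels'],236,185,64,80),r(t['pixels'],284,160,80,100)]),'c8.png')
E
```

```text
[-7.22239971  2.62413333  3.64203385] [ 0.34926305  1.85771441 -0.18064202] [ 0.45259849 -0.19785549  0.05383485] 13.625
```

View pics/c8.png

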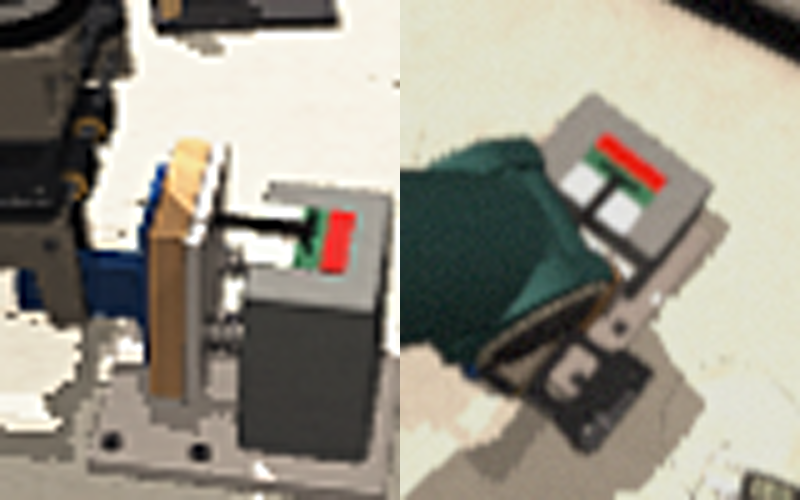

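The pointer stands in the green (side crop (308,225), top crop (618,185)). The plate sits on the wood (side crop (150,250)). I'll check numerically that it is square and centred.

```bash
sed -i 's/fitp(s,st,sys.argv\[1\])/fitp(s,st,sys.argv[1],(190,255,225,275))/' m.py; python3 m.py c9.png; python3 - <<'E'
from h import *
c=cv2.imread('pics/c9.png')
E
```

```text
dx,dz mm, pitch deg [-6.9  7.5 17.8] 983.0 2303
11.8 1267
14.8 1069
20.8 1068
23.8 1207
grip [ 0.442  -0.1958  0.079 ] plate z from vertical deg -9.246780855936493 yaw -0.19471456625689437
back [ 0.4889 -0.2051  0.0864] gap -0.007978154328713478 lat 0.00024612643982734647 t 13.775
[-8.0734  1.402   3.5253] [ 0.3403  1.8653 -0.1642]
```

```bash
python3 - <<'E'
from chk import *
np.set_printoptions(precision=2,suppress=True,linewidth=200)
s=viewer.camera('side');st=manip.get_state();im=s['pixels'].astype(int)
R0=np.array(st['eef_rot']);t_=np.array([.981,-.194,0])
for v in list(range(208,222,2))+list(range(226,250,2)):
    print(v,[tuple(im[v,u]) for u in range(256,265)])
f=np.array([.481,-.2038,0])+.0145*t_; l=np.array([.194,.981,0])
for n,a,y in (('wood near edge',0,-.042),('wood far',0,.042),('plate back near',0,-.03),('plate front near',-.005,-.03),('plate front far',-.005,.03)):
    print(n,proj(s,[f+a*t_+y*l+[0,0,z] for z in (.137,.127,.09,.045,.035)]).tolist())
E
```

```text
208 [(np.int64(247), np.int64(245), np.int64(234)), (np.int64(247), np.int64(244), np.int64(233)), (np.int64(247), np.int64(243), np.int64(232)), (np.int64(247), np.int64(244), np.int64(232)), (np.int64(247), np.int64(244), np.int64(233)), (np.int64(247), np.int64(242), np.int64(230)), (np.int64(248), np.int64(243), np.int64(234)), (np.int64(246), np.int64(241), np.int64(231)), (np.int64(243), np.int64(207), np.int64(146))]
210 [(np.int64(247), np.int64(244), np.int64(232)), (np.int64(247), np.int64(246), np.int64(234)), (np.int64(247), np.int64(246), np.int64(234)), (np.int64(249), np.int64(247), np.int64(236)), (np.int64(253), np.int64(251), np.int64(240)), (np.int64(255), np.int64(255), np.int64(242)), (np.int64(255), np.int64(253), np.int64(242)), (np.int64(248), np.int64(239), np.int64(206)), (np.int64(248), np.int64(233), np.int64(160))]
212 [(np.int64(247), np.int64(243), np.int64(232)), (np.int64(247), np.int64(244), np.int64(234)), (np.int64(248), np.int64(244), np.int64(233)), (np.int64(255), np.int64(251), np.int64(237)), (np.int64(255), np.int64(254), np.int64(236)), (np.
[... 7191 characters left out ...]
249679087226, 231.9014350615597]]
plate back near [[259.4628016194535, 219.4373875497998], [259.4592993940285, 222.11471476645198], [259.44659741190475, 231.8249299348378], [259.4316721419968, 243.2347698197256], [259.4284304324534, 245.71294187768797]]
plate front near [[257.8297750486169, 219.27519605674874], [257.8332503368419, 221.9516051156824], [257.84585477289585, 231.65860627753742], [257.86066572454155, 243.06490198306335], [257.86388264770943, 245.54233745058013]]
plate front far [[261.0250657337814, 208.21853054299518], [261.0152830356482, 210.8376030522311], [260.97977535952526, 220.3438943774569], [260.93799747983434, 231.52887572956064], [260.92891560463306, 233.9603204443282]]
```

The plate height and centring are right. The edge columns and the +3.6 N vertical force suggest the top may be about 1.5° back. I'll turn it forward 1.5° and raise it slightly to ease the friction.

apply_moves:
  targets:
    - [[1, 0, 0, -0.0005, 0, 0.4, 0], [1, -0.0001, 0, -0.001, 0, 0.8, 0], [1, -0.0002, 0, -0.0014, 0, 1.2, 0], [1, -0.0002, 0, -0.0017, 0, 1.5, 0], [1, -0.0002, 0, -0.0017, 0, 1.5, 0], [1, -0.0002, 0, -0.0017, 0, 1.5, 0], [1, -0.0002, 0, -0.0017, 0, 1.5, 0]]

```text
time: 14.7
position: [0.452, -0.1977, 0.0551]
eef_rot: [[-0.974, 0.194, 0.119], [0.192, 0.981, -0.023], [-0.121, 0.001, -0.993]]
force: [-8.4, 0.2, 0.3]
opening: 0.156
grasp_force: 38.0
```

```bash
python3 - <<'E'
from h import *
st=manip.get_state();print(np.round(st['force'],2),np.round(st['ft_torque'],3),st['position'],st['time'])
s=viewer.camera('side');im=s['pixels'].astype(int)
for v in list(range(208,222,2))+list(range(236,246,2)):
    print(v,[int(im[v,u,0]) for u in range(256,265)],[int(im[v,u,2]) for u in range(256,265)])
E
```

```text
[-8.38  0.23  0.26] [ 0.381  1.924 -0.251] [ 0.4519571  -0.19770916  0.05514641] 14.7
208 [248, 247, 247, 247, 247, 247, 247, 247, 245] [234, 233, 232, 233, 233, 230, 234, 232, 128]
210 [247, 247, 247, 248, 250, 253, 251, 247, 247] [232, 233, 234, 236, 239, 241, 235, 154, 154]
212 [247, 247, 247, 251, 255, 127, 129, 255, 248] [233, 234, 233, 235, 237, 184, 119, 141, 140]
214 [247, 247, 249, 254, 209, 63, 222, 255, 253] [233, 234, 235, 237, 218, 140, 125, 134, 145]
216 [248, 251, 255, 255, 38, 59, 158, 144, 134] [231, 238, 234, 222, 96, 56, 67, 67, 62]
218 [249, 255, 255, 207, 45, 177, 165, 160, 159] [233, 243, 252, 199, 67, 76, 78, 78, 76]
220 [249, 255, 255, 58, 116, 172, 167, 160, 163] [235, 242, 242, 101, 58, 79, 81, 76, 77]
236 [197, 126, 5, 34, 113, 108, 109, 112, 106] [163, 111, 50, 39, 50, 51, 52, 53, 51]
238 [164, 162, 113, 24, 114, 108, 109, 112, 109] [137, 136, 110, 31, 49, 49, 51, 53, 52]
240 [255, 255, 216, 14, 113, 110, 112, 112, 110] [255, 255, 212, 24, 48, 51, 55, 53, 56]
242 [254, 255, 184, 21, 114, 111, 112, 114, 113] [225, 222, 171, 29, 49, 52, 54, 53, 57]
244 [113, 118, 111, 87, 113, 110, 113, 114, 115] [94, 100, 95, 66, 49, 52, 54, 53, 59]
```

apply_moves:
  targets:
    - [[1, 0, 0, 0, 0, 0, 0], [1, 0, 0, 0, 0, 0, 0], [1, 0, 0, 0, 0, 0, 0], [1, 0, 0, 0, 0, 0, 0], [1, 0, 0, 0, 0, 0, 0], [1, 0, 0, 0, 0, 0, 0]]

```text
time: 15.5
position: [0.4519, -0.1977, 0.0551]
eef_rot: [[-0.974, 0.194, 0.119], [0.193, 0.981, -0.023], [-0.121, 0.001, -0.993]]
force: [-8.0, 1.7, 0.8]
opening: 0.147
grasp_force: 38.0
```

```bash
python3 - <<'E'
from h import *
st=manip.get_state();print(np.round(st['force'],2),np.round(st['ft_torque'],3),st['position'],st['time'])
s=viewer.camera('side');im=s['pixels'].astype(int)
for v in list(range(212,222,2))+list(range(238,246,2)):
    print(v,[int(im[v,u,0]) for u in range(256,265)],[int(im[v,u,2]) for u in range(256,265)])
# pointer and green band along the block-top row
for v in (219,221,223): print(v,[tuple(map(int,im[v,u])) for u in range(272,294,2)])
E
```

```text
[-7.98  1.69  0.78] [ 0.335  1.917 -0.178] [ 0.45192026 -0.19769352  0.0551254 ] 15.5
212 [247, 247, 247, 252, 254, 59, 132, 255, 248] [232, 234, 232, 236, 236, 158, 121, 144, 140]
214 [247, 247, 249, 254, 210, 63, 223, 255, 253] [233, 234, 235, 238, 219, 140, 125, 134, 145]
216 [248, 251, 255, 255, 40, 59, 159, 143, 135] [231, 238, 234, 222, 98, 55, 67, 66, 64]
218 [249, 255, 255, 207, 45, 175, 164, 162, 159] [234, 243, 252, 200, 68, 75, 77, 79, 75]
220 [249, 255, 255, 57, 116, 170, 167, 163, 162] [235, 242, 241, 101, 58, 77, 80, 78, 76]
238 [165, 162, 111, 24, 112, 110, 110, 111, 109] [138, 138, 109, 31, 48, 51, 53, 52, 52]
240 [255, 255, 216, 15, 114, 110, 111, 110, 110] [255, 255, 211, 25, 49, 52, 53, 51, 56]
242 [254, 255, 183, 20, 114, 111, 112, 113, 113] [225, 223, 170, 29, 49, 52, 55, 53, 57]
244 [114, 117, 111, 87, 114, 110, 112, 116, 115] [96, 99, 95, 66, 49, 51, 55, 55, 59]
219 [(67, 61, 57), (147, 139, 122), (233, 226, 203), (241, 247, 226), (255, 255, 255), (255, 255, 255), (177, 210, 177), (34, 71, 49), (132, 121, 83), (246, 37, 33), (244, 71, 65)]
221 [(162, 158, 139), (105, 100, 86), (44, 41, 33), (2, 0, 0), (7, 4, 4), (13, 10, 11), (18, 11, 14), (59, 112, 79), (160, 103, 75), (240, 51, 46), (213, 99, 89)]
223 [(255, 255, 233), (255, 253, 242), (255, 255, 255), (255, 255, 255), (255, 255, 255), (208, 194, 174), (6, 17, 13), (80, 154, 110), (235, 57, 49), (239, 50, 44), (172, 148, 137)]
```

```bash
python3 -c "
from workcell import job;print(job.job_done())"
```

```text
the job is handed in; nothing more can be done
None
```

I handed the job in with the blue bracket still gripped and held upright against the fence at about 8 N. The pointer was in the green and the reading was steady. One slip: I lifted it too far coming off the peg, which tipped it about 8° in the grip. I corrected for that and it measured square to within about 1°.

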